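# Pick out the small bearing ball with the rotary sifter cap

### The arm

A 7-joint arm with a two-finger parallel gripper is mounted at the origin on the work surface. World frame = base frame: x ahead of the robot, y to its left, z up, the work surface at z = 0. Lengths are in m, angles in rad, forces in N, time in s.
With the tool pointing down it reaches from about 0.4 to 0.875 m from the base axis. Payload 19.3 kg.
Tool frame: the origin (TCP) lies midway between the tips of the shut fingers; the grasp point (between the pads) lies 19 mm behind it (bot.pinch_z is the distance from the TCP to the grasp point, in m); z points along the fingers, y is the direction in which the jaws open and shut (so a half turn about z gives the same grasp; the last joint's range is limited). The gripper opens to 85 mm and grips with 20 to 120 N. Pads are 22 mm wide; open, the fingers measure 114 mm over their backs; the gripper's body (76 mm by 85 mm) begins 54 mm behind the grasp point. The pads swing forward as they close: fully open they stand 13 mm farther back than shut.
Start: joints at [-1.313, 0.521, -0.036, 1.599, 0.021, 1.021, -0.113], TCP at [0.201, 0.592, 0.231] pointing down, gripper open.
Joint ranges: [-2.91, 2.91], [-0.3, 2.13], [-1.5, 1.42], [0.17, 2.43], [-1.26, 4.41], [0.16, 1.93], [-2.52, 2.52]. Speed limits (rad/s): [1.89, 1.89, 2.39, 2.39, 3.01, 3.01, 3.01].

### API

Orientations are given as [roll, pitch, yaw] about the fixed x, y, z axes, in that order (R = Rz(yaw) Ry(pitch) Rx(roll)).
In Python, from workcell import bot gives the robot as it stands. The module is installed in compiled form; this text tells all that it offers.
- The arm moves only by the tool move_arm, never from a script. Its argument "moves" is text: rows parted by semicolons, each of 4 numbers parted by spaces: the shift along the tool's x, y, z in mm, then the turn about the tool's z in rad. In form: dx dy dz yaw; .... A call has exactly 10 rows; each row is the pose to reach, as a shift and turn from the pose commanded when the call began, along the tool's axes at that moment; what a row does not reach only later rows make up. A row lasts 1/12 s, in which the tool goes at most 41.7 mm and 7.16 degrees, less where a joint would pass 70% of its speed; a pose out of reach is approached as far as the arm can. A call with a gripper value outside its range is refused whole. "grip" is the opening, from 0 (shut) to 1 (fully open), set as the call begins (left out, the last holds). The fingers move at their own pace and stop on an object; "grip_force" is the grip in N (left out, the last holds). Time passes only in rows, so rows that repeat a pose let the fingers close, or fill a call up. It gives the time, the measured TCP pose, the force and the opening at its end, in the units of the state.
- bot.observe(): the state, without advancing time (a new reading comes with each control period).
- bot.grab_frame(name): name is "scene" or "side" or "wrist"; returns a dict with "frame" (400x640x3 uint8, red, green, blue), "z_map" (400x640 float32, m along the optical axis (not along the pixel's ray), 0 where there is no reading), "K" (3x3 intrinsics, pixels), "eye" and "attitude" of the camera in the world. Camera axes: x right, y up, looking along -z (the intrinsics and any distortion apply to the point x, -y, -z); pixel columns grow to the right and rows downward; lengths in m; the calibration is good to about 2 mm. A picture is of the moment at which its call begins.
- bot.job_done(): hands the job in, once; it reports no verdict.
Trained networks look in a picture, given as the dict that the camera call returned (one of the last four; its "shot" number tells which), for a name from the list of things; names that differ only in an ending like _2 or _b are one class to them, and where a whole thing is asked for, a point or a joint stands for the part that bears it (a point fixed in the world has none). Each returns a list of dicts, best first, with "conf" (0 to 1); they miss things now and then, are a little off and sometimes report something else, mostly with a low value. They report only what shows in the picture. A call takes as long as a camera call.
- bot.search_frame(picture, label): "at" ([column, row] in pixels, amid what is visible of it).
- bot.pinpoint(picture, label): "at" ([column, row] in pixels: a listed point, or the origin of a listed thing).
The state is a dict: "clock": time; "qpos": joint angles; "qd": joint speeds; "joint_efforts": joint torques, N m; "position": TCP position; "tool_rot": TCP orientation; "force": force on the tool from outside, world axes, zero at the start; "moment": the same for the moment, N m; "grip_width": finger opening in m.
Only numpy, scipy, OpenCV 4.12 (cv2) and the standard library are available. Lean on these libraries where they do the work, as an engineer would, in place of code of your own. Each camera call takes 0.05 s, during which the arm holds its last target. There are 200 camera calls.

### The job

The tipping dish on the repair bench holds a small and a large steel ball under its rotary cap. Turn the cap until its middle-sized mouth (two dots) is centred on the spout, then press the pad beside the spout down to tip the dish so that the small ball rolls out into the catch tray. The large ball must stay in the dish; let the dish come back level.

Things in the scene. Friction and masses are not known exactly. Their poses are not given: they have to be found in the camera images.
- cap_grip (a point): White grip bar, 50 x 16 mm and 44 mm high, on the lid of the round cap (139 mm across). The point lies on the cap's upright turning axis, 28 mm above the lid, 16 mm below the bar's top (207 mm above the table). x runs along the bar to the end with a black line, which points to the middle mouth; y across the bar. Turning takes 0.06 N m; it stays where left.
- cap (a joint): Angle of the middle mouth (18 mm high, two dots on the rim above) from the spout, counter-clockwise from above; 0 = centred on the spout, starts at 0.95 to 1.45. The low mouth (9 mm, one dot) is 100 deg counter-clockwise of it, the tall one (33 mm, three dots) 150 deg clockwise; all are 78 mm wide. Keep within 10 deg. The large ball fits only the tall mouth, the small ball not the low one.
- press_pad (a point): Black rubber pad, 50 (x) by 40 (y) mm, on the dish beside its spout: centre of its top, 119 mm above the table when level. x = pouring direction, y left of it, z up. Dish's tipping axis, along y, is 110 mm behind and 4 mm below; the cap's axis is 105 mm to the left. Pressing straight down (4 to 10 N) tips it, at most 35 deg (pad about 65 mm lower); 45 mm down pours. It springs back.
- small_ball_center (a point): Centre of the small steel ball, 14 mm in diameter, at the start loose on the level dish floor (115 mm above the table) under the cap.
- large_ball_center (a point): Centre of the large steel ball, 25 mm in diameter, also loose on the dish floor under the cap; it must stay there.
- tray (a point): Bare metal catch tray fixed to the stand, below and in front of the spout: middle of its inner floor, 9 mm above the table. Inside 122 mm along x (the pouring direction) by 96 mm along y, walls 25 mm high on the dish side, 42 mm elsewhere. The cap's axis lies 155 mm from it towards -x.

How it is judged:
By the outcome, as a careful person would: the job done as asked, in the order asked, and still so for the second after the job is handed in, with the robot touching nothing.
It also fails if it takes over 45 s, if anything falls off the work surface, if the arm or the gripper's body presses on something with over 40 N, if the wrist force passes 120 N, or if a joint passes its speed limit or range.

## Working session

There is one attempt and no reset: what is moved stays moved. The work goes in short steps, Python scripts to look and compute and a tool call to move; the robot and the scene stay as the last step left them, time stands still between calls to the robot, and variables do not carry over. Pictures are saved under pics/ and viewed, about 8 in all and at most 12, crops included, and the job is handed in when it is done.

Besides the shell and the picture viewer there is one more tool, called after "Emit:" as name(argument=value, ...) on one line, values as JSON. move_arm: Moves the arm, as the interface text tells. Its arguments: {"type":"object","properties":{"moves":{"type":"string"},"grip":{"type":"number"},"grip_force":{"type":"number"}},"required":["moves"]}

```bash
mkdir -p pics; cat > h.py <<'E'
import numpy as np, cv2
from workcell import bot
from scipy.spatial.transform import Rotation as R
def Rm(a):
    a=np.array(a,float)
    if a.shape==(3,3): return a
    return R.from_euler('xyz',a).as_matrix() if a.size==3 else R.from_quat(a).as_matrix()
def ray(p,uv):
    K=p['K'];d=np.array([(uv[0]-K[0,2])/K[0,0],-(uv[1]-K[1,2])/K[1,1],-1.])
    return np.array(p['eye']),Rm(p['attitude'])@d
def atz(p,uv,z):
    e,d=ray(p,uv);return e+d*(z-e[2])/d[2]
def dep(p,uv):
    e,d=ray(p,uv);u,v=np.round(uv).astype(int);w=p['z_map'][v-2:v+3,u-2:u+3];w=w[w>0]
    return e+d*np.median(w) if w.size else None
def tri(ps):
    A=np.zeros((3,3));b=np.zeros(3)
    for p,uv in ps:
        e,d=ray(p,uv);d=d/np.linalg.norm(d);M=np.eye(3)-np.outer(d,d);A+=M;b+=M@e
    return np.linalg.solve(A,b)
def save(p,n): cv2.imwrite('pics/'+n+'.png',p['frame'][:,:,::-1])
E
python3 - <<'E'
from h import *
np.set_printoptions(precision=4,suppress=True)
ps={}
print(bot.observe())
for c in ['scene','side','wrist']:
    p=bot.grab_frame(c);ps[c]=p;save(p,c+'0')
    print(c,p['eye'],p['attitude'],p['K'].tolist(),[k for k in p])
    for l in ['cap_grip','press_pad','tray','cap','small_ball_center','large_ball_center']:
        for r in bot.pinpoint(p,l)[:2]: print(' ',l,r['at'],r['conf'],dep(p,r['at']))
cv2.imwrite('pics/both.png',np.vstack([ps['scene']['frame'],ps['side']['frame']])[:,:,::-1])
E
```

```text
{'clock': 0.0, 'qpos': array([-1.3132,  0.522 , -0.0363,  1.6   ,  0.0212,  1.0211, -0.1128]), 'qd': array([-0.0006, -0.0011, -0.0002, -0.0002,  0.0018, -0.    , -0.0011]), 'joint_efforts': array([  0.0008, -92.7091,   1.9804, -36.9909,   0.0179,   0.0084,
        -0.0001]), 'position': array([0.2011, 0.5914, 0.2307]), 'tool_rot': array([-3.1404,  0.0001,  2.8138]), 'force': array([ 0.1579,  0.1908, -0.2963]), 'moment': array([0.012 , 0.0146, 0.021 ]), 'grip_width': 0.08548930967690122}
scene [ 1.1243 -0.033   0.5145] [0.9872 0.0007 1.5714] [[430.08053186441174, 0.0, 319.0466249539885], [0.0, 430.08053186441174, 208.650667598927], [0.0, 0.0, 1.0]] ['frame', 'z_map', 'K', 'eye', 'attitude', 'shot']
  cap_grip [296.6, 171.5] 0.7 [ 0.5499 -0.0676  0.2026]
  press_pad [382.3, 234.1] 0.84 [0.5962 0.0632 0.119 ]Traceback (most recent call last):
  File "<stdin>", line 9, in <module>
ValueError: it knows: cap_grip, large_ball_center, press_pad, small_ball_center, tray
```

```bash
python3 - <<'E'
from h import *
np.set_printoptions(precision=4,suppress=True)
ps={};pt={}
for c in ['scene','side','wrist']:
    p=bot.grab_frame(c);ps[c]=p;save(p,c+'0')
    print(c,p['eye'],p['attitude'])
    for l in ['cap_grip','press_pad','tray']:
        for r in bot.pinpoint(p,l)[:2]:
            print(' ',l,r['at'],r['conf'],dep(p,r['at'])); pt.setdefault(l,[]).append((p,r['at']))
for l in pt:
    if len(pt[l])>1: print(l,tri(pt[l]))
cv2.imwrite('pics/both.png',cv2.resize(np.vstack([ps['scene']['frame'],ps['side']['frame']])[:,:,::-1],(480,600)))
E
```

```text
scene [ 1.1243 -0.033   0.5145] [0.9872 0.0007 1.5714]
  cap_grip [294.4, 173.7] 0.84 [ 0.5599 -0.0704  0.2043]
  press_pad [382.4, 236.9] 0.73 [0.6031 0.0626 0.1189]
side [0.4688 0.4478 0.5656] [ 0.8672  0.0206 -3.01  ]
  cap_grip [327.9, 164.7] 0.87 [ 0.5334 -0.0644  0.1995]
  press_pad [271.9, 253.7] 0.62 [0.6056 0.0664 0.1188]
  tray [345.4, 308.6] 0.71 [0.4888 0.0779 0.0096]
wrist [0.1222 0.6179 0.3737] [-0.3351 -0.0008  1.2424]
cap_grip [ 0.5351 -0.0728  0.192 ]
press_pad [0.605  0.0639 0.1186]
```

View pics/scene0.png

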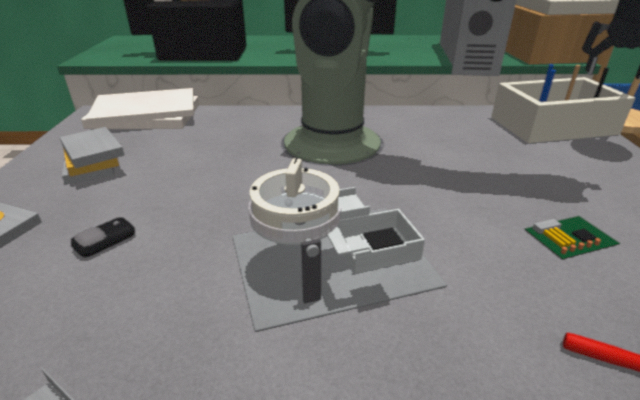

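View pics/side0.png

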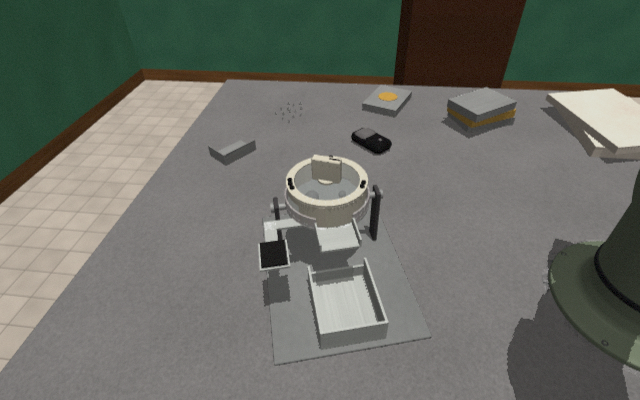

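Scene: cap with grip bar at (295,174), three dots at (307,209) facing the camera, pad at (382,237). Side: bar at (326,168), pad (272,254), spout (338,236), tray (345,308). Now the bar's direction from depth.

```bash
cat >> h.py <<'E'
def cloud(p,c,r,z0,z1):
    v,u=np.mgrid[0:400,0:640];K=p['K'];z=p['z_map']
    d=np.stack([(u-K[0,2])/K[0,0],-(v-K[1,2])/K[1,1],-np.ones(u.shape)],-1)*z[...,None]
    w=d@Rm(p['attitude']).T+np.array(p['eye'])
    m=(z>0)&(np.hypot(w[...,0]-c[0],w[...,1]-c[1])<r)&(w[...,2]>z0)&(w[...,2]<z1)
    return w[m]
def tomove(target,o=None):
    o=o or bot.observe();return Rm(o['tool_rot']).T@(np.array(target)-o['position'])*1000
E
python3 - <<'E'
from h import *
np.set_printoptions(precision=4,suppress=True)
for c in ['scene','side']:
    p=bot.grab_frame(c)
    w=cloud(p,(.535,-.07),.045,.185,.215)
    t=w[w[:,2]>.203]
    rc=cv2.minAreaRect((t[:,:2]*1000).astype(np.float32))
    print(c,len(w),len(t),t.mean(0),rc)
    rim=cloud(p,(.535,-.07),.08,.16,.215); rr=np.hypot(rim[:,0]-.535,rim[:,1]+.07)
    print('rim z',np.percentile(rim[rr>.055][:,2],[5,50,95,99]))
print(tomove([.53,-.02,.36]))
E
```

```text
scene 346 172 [ 0.5405 -0.072   0.2065] ((537.144775390625, -72.12171173095703), (15.278889656066895, 49.94865417480469), 79.95121002197266)
rim z [0.1623 0.1645 0.1671 0.1684]
side 453 187 [ 0.5371 -0.0703  0.2056] ((537.7188720703125, -71.69232177734375), (16.10471534729004, 49.68465805053711), 81.67669677734375)
rim z [0.1617 0.1636 0.1664 0.1676]
[-508.209 -473.239 -128.684]
```

Emit:
move_arm(moves="0 0 -40 0; 0 0 -80 0; -30 -30 -110 -0.1; -532 -520 -110 -0.17; -532 -520 -110 -0.17; -532 -520 -110 -0.17; -532 -520 -110 -0.17; -532 -520 -110 -0.17; -532 -520 -110 -0.17; -532 -520 -110 -0.17", grip=1)

```text
clock: 1.73
position: [0.3487, 0.2991, 0.3381]
tool_rot: [3.141, 0.0, 2.984]
force: [0.6, 0.6, 0.7]
grip_width: 0.0855
```

```bash
python3 -c "
from h import *
print(tomove([.5375,-.072,.30]),bot.observe())"
```

```text
[-244.77213592 -336.83741899   37.90803571] {'clock': 1.7333, 'qpos': array([-0.89216638,  0.1401133 ,  0.0613485 ,  1.87104814, -0.00962154,
        1.13006015,  0.58565012]), 'qd': array([ 0.67649132, -0.25195755,  0.36263434,  0.30016138, -0.0448919 ,
       -0.04586362,  1.04577101]), 'joint_efforts': array([-1.02571723e+01, -5.36743641e+01, -2.57525615e+00, -3.92586708e+01,
       -3.29099048e-02,  3.96739142e-01, -3.68364148e+00]), 'position': array([0.34869928, 0.29910073, 0.33805786]), 'tool_rot': array([3.14097356e+00, 2.39816332e-04, 2.98376487e+00]), 'force': array([0.606251  , 0.63530872, 0.65110939]), 'moment': array([ 0.01892194, -0.13081422, -0.05999668]), 'grip_width': 0.08552672955462917}
```

Emit:
move_arm(moves="-245 -337 20 0; -245 -337 20 0; -245 -337 20 0; -245 -337 20 0; -245 -337 20 0; -245 -337 20 0; -245 -337 20 0; -245 -337 20 0; -245 -337 20 0; -245 -337 20 0")

```text
clock: 2.57
position: [0.5376, -0.0718, 0.318]
tool_rot: [3.141, 0.001, 2.984]
force: [1.0, 1.8, 0.4]
grip_width: 0.0855
```

```bash
python3 - <<'E'
from h import *
np.set_printoptions(precision=4,suppress=True)
o=bot.observe();print(o['position'],o['tool_rot'],o['qpos'])
p=bot.grab_frame('wrist');save(p,'wrist1')
for l in ['cap_grip','press_pad','tray','small_ball_center','large_ball_center']:
    for r in bot.pinpoint(p,l)[:2]: print(l,r['at'],r['conf'],dep(p,r['at']))
t=cloud(p,(.535,-.07),.045,.203,.215)
if len(t)>50: print(t.mean(0),cv2.minAreaRect((t[:,:2]*1000).astype(np.float32)))
print(tomove([.5375,-.072,.172]))
E
```

```text
[ 0.5376 -0.0718  0.318 ] [3.1415 0.0006 2.9841] [-0.2598  0.3185  0.3714  1.7227 -0.1265  1.1233  1.5627]
cap_grip [317.4, 189.7] 0.76 [ 0.5318 -0.0772  0.207 ]
press_pad [431.3, 95.1] 0.71 [0.491  0.0719 0.0092]
press_pad [456.2, 210.8] 0.67 [0.6053 0.0597 0.1189]
tray [434.8, 95.3] 0.61 [0.492  0.0764 0.0087]
[ 0.536  -0.0754  0.2065] ((537.1197509765625, -75.40101623535156), (15.62097454071045, 49.78468322753906), 80.1321029663086)
[ -1.2056  -3.0918 145.8308]
```

View pics/wrist1.png

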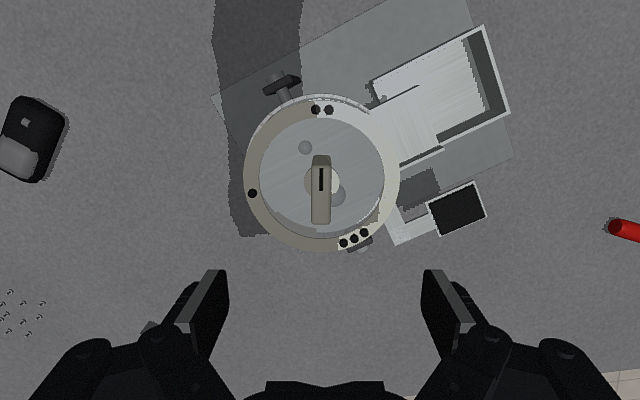

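Wrist view: two dots at (322,110) on the black-line side of the bar (321,190), one dot (252,193), three dots (354,239), spout and tray to the upper right. So it takes a clockwise turn of about 1.1 rad. Descending.

Emit:
move_arm(moves="-1 -2 40 0; -1 -2 80 0; -1 -2 105 0; -1 -2 120 0; -1 -2 130 0; -1 -2 138 0; -1 -2 144 0; -1 -2 145 0; -1 -2 145 0; -1 -2 145 0")

```text
clock: 3.7
position: [0.5381, -0.0719, 0.1736]
tool_rot: [3.141, 0.001, 2.984]
force: [0.0, 0.1, -0.3]
grip_width: 0.0854
```

Emit:
move_arm(moves="0 0 0 0; 0 0 0 0; 0 0 0 0; 0 0 0 0; 0 0 0 0; 0 0 0 0; 0 0 0 0; 0 0 0 0; 0 0 0 0; 0 0 0 0", grip=0, grip_force=25)

```text
clock: 4.53
position: [0.5377, -0.0735, 0.173]
tool_rot: [-3.14, 0.001, 2.983]
force: [-0.1, -8.5, 2.1]
grip_width: 0.0157
```

Emit:
move_arm(moves="0 -1 0 0.03; 0 -1 0 0.1; 0 -1 0 0.2; 0 -1 0 0.3; 0 -1 0 0.4; 0 -1 0 0.5; 0 -1 0 0.6; 0 -1 0 0.68; 0 -1 0 0.72; 0 -1 0 0.72")

```text
clock: 5.37
position: [0.5371, -0.0746, 0.173]
tool_rot: [-3.14, 0.001, 2.259]
force: [-3.9, -8.9, 3.8]
grip_width: 0.0157
```

Emit:
move_arm(moves="0 0 0 0.03; 0 0 0 0.1; 0 0 0 0.18; 0 0 0 0.26; 0 0 0 0.32; 0 0 0 0.36; 0 0 0 0.385; 0 0 0 0.385; 0 0 0 0.385; 0 0 0 0.385")

```text
clock: 6.2
position: [0.5365, -0.0747, 0.1729]
tool_rot: [-3.14, 0.001, 1.877]
force: [-8.3, -9.8, 6.8]
grip_width: 0.0155
```

```bash
python3 - <<'E'
from h import *
o=bot.observe();print(o)
p=bot.grab_frame('side');save(p,'side2')
E
```

```text
{'clock': 6.2, 'qpos': array([-0.41390799,  0.54436717,  0.62168186,  1.90011112, -0.41821668,
        0.8303896 ,  0.73389501]), 'qd': array([ 0.00226135, -0.00010663, -0.00144168,  0.00120947,  0.00108702,
       -0.0001291 ,  0.00035737]), 'joint_efforts': array([-5.92723668e+00, -7.45865393e+01,  8.68504286e+00, -3.24092710e+01,
       -2.74655208e+00, -8.48675687e-01,  1.78822596e-02]), 'position': array([ 0.53648992, -0.07474145,  0.17291604]), 'tool_rot': array([-3.13972494e+00,  1.21427177e-03,  1.87710408e+00]), 'force': array([-8.32984651, -9.80349527,  6.7979518 ]), 'moment': array([-2.10908241,  1.41729409, -0.06609408]), 'grip_width': 0.015457428236255073}
```

View pics/side2.png

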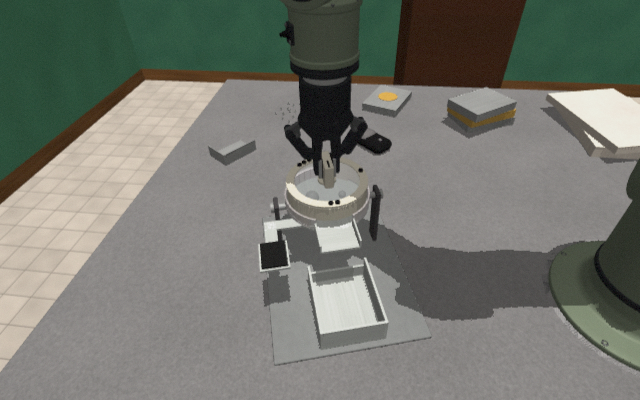

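Two dots now at (334,203), facing the spout (338,236). Releasing and measuring from above.

Emit:
move_arm(moves="0 0 0 0; 0 0 0 0; 0 0 0 0; 0 0 0 0; 0 0 0 0; 0 0 0 0; 0 0 0 0; 0 0 0 0; 0 0 0 0; 0 0 0 0", grip=1)

```text
clock: 7.08
position: [0.5375, -0.0729, 0.1728]
tool_rot: [-3.142, 0.0, 1.879]
force: [-0.5, -0.1, 0.4]
grip_width: 0.0853
```

Emit:
move_arm(moves="0 0 -15 0; 0 0 -40 0; 0 0 -80 0; 0 0 -120 0; 0 0 -145 0; 0 0 -145 0; 0 0 -145 0; 0 0 -145 0; 0 0 -145 0; 0 0 -145 0")

```text
clock: 7.92
position: [0.5372, -0.0729, 0.3169]
tool_rot: [-3.14, -0.0, 1.879]
force: [-0.3, 0.1, -0.4]
grip_width: 0.0852
```

```bash
python3 - <<'E'
from h import *
np.set_printoptions(precision=4,suppress=True)
o=bot.observe();print(o['position'],o['tool_rot'],o['force'],o['grip_width'])
pt={}
for c in ['wrist','scene','side']:
    p=bot.grab_frame(c);save(p,c+'3')
    for l in ['press_pad','tray']:
        for r in bot.pinpoint(p,l)[:2]:
            print(c,l,r['at'],r['conf'],dep(p,r['at']))
    t=cloud(p,(.535,-.07),.045,.203,.215)
    if len(t)>50: print(c,t.mean(0),cv2.minAreaRect((t[:,:2]*1000).astype(np.float32)))
    # black pad pixels
    t=cloud(p,(.605,.062),.045,.112,.124)
    if len(t)>50: print('pad area',t.mean(0),cv2.minAreaRect((t[:,:2]*1000).astype(np.float32)))
E
```

```text
[ 0.5372 -0.0729  0.3169] [-3.14   -0.0002  1.8786] [-0.2594  0.0871 -0.3982] 0.08523355679855628
wrist press_pad [436.8, 56.7] 0.59 [0.6044 0.0602 0.1189]
wrist tray [327.1, 25.2] 0.93 [0.4959 0.0699 0.0084]
wrist tray [437.4, 54.8] 0.2 [0.6042 0.0618 0.1191]
wrist [ 0.537  -0.0738  0.2064] ((537.5521850585938, -75.08598327636719), (15.948424339294434, 49.41742706298828), 17.009580612182617)
pad area [0.6051 0.0574 0.1178] ((607.4807739257812, 53.20712661743164), (46.75056457519531, 71.1785659790039), 17.120359420776367)
scene press_pad [382.4, 237.8] 0.62 [0.6059 0.0622 0.1193]
scene [ 0.5392 -0.0724  0.2061] ((537.0825805664062, -72.38253784179688), (19.05279541015625, 49.20991516113281), 17.802255630493164)
pad area [0.61   0.0583 0.1176] ((607.1815795898438, 55.19366455078125), (46.34177017211914, 74.65803527832031), 16.7879581451416)
side press_pad [270.8, 255.7] 0.7 [0.6064 0.0704 0.1186]
side tray [343.1, 309.1] 0.56 [0.4926 0.0784 0.0082]
side [ 0.5367 -0.069   0.2058] ((537.4244995117188, -71.8452377319336), (15.817667007446289, 49.064735412597656), 16.61745262145996)
pad area [0.6046 0.0637 0.1171] ((607.1205444335938, 55.55079650878906), (45.8160285949707, 76.21430969238281), 17.449853897094727)
```

View pics/wrist3.png

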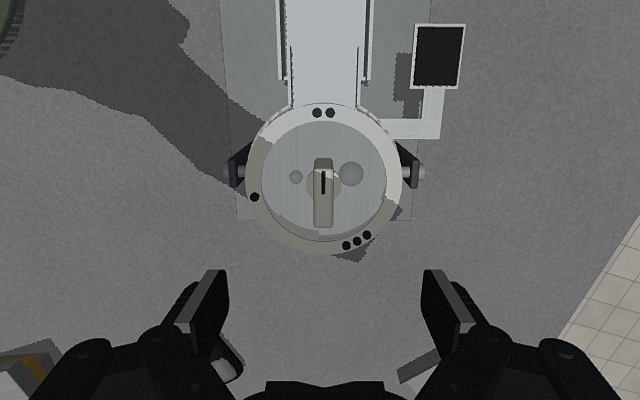

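Wrist view: two dots at (323,112), centred on the spout and in line with the bar. The bar is at 17.0° and the dish edges at 17.1°, so the cap is centred. Pad is at (440,55) and both balls are under the cap. Moving over the pad.

Emit:
move_arm(moves="25 25 0 0; 50 50 0 0; 80 75 0 0; 105 100 20 0; 114 105 60 0; 114 105 100 0; 114 105 130 0; 114 105 155 0; 114 105 165 0; 114 105 165 0", grip=0)

```text
clock: 9.2
position: [0.6021, 0.0674, 0.151]
tool_rot: [-3.138, -0.0, 1.879]
force: [0.6, 0.7, -0.1]
grip_width: 0.0
```

```bash
python3 - <<'E'
from h import *
np.set_printoptions(precision=4,suppress=True)
o=bot.observe();print(o['position'],o['tool_rot'],o['force'],o['grip_width'],tomove([.6056,.0631,.119],o))
a=bot.grab_frame('scene')['frame'][120:330,200:460];b=bot.grab_frame('side')['frame'][120:330,200:460]
cv2.imwrite('pics/pre.png',cv2.resize(np.hstack([a,b]),(780,315))[:,:,::-1])
E
```

```text
[0.6021 0.0674 0.151 ] [-3.1384 -0.      1.8787] [ 0.6357  0.658  -0.0997] 9.69823078315511e-06 [-5.1073  2.1123 32.032 ]
```

View pics/pre.png

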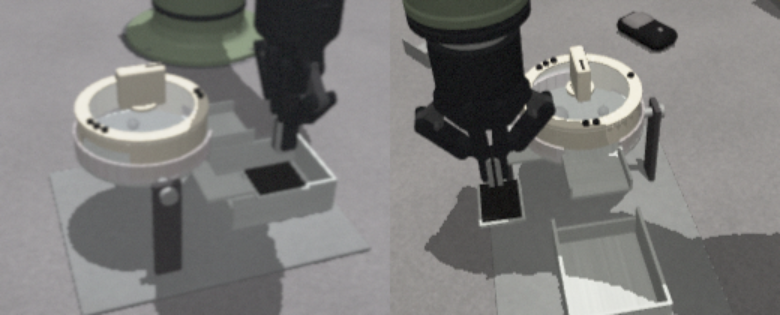

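Shut fingers are over the pad in both views, 32 mm above it. Pressing along the pad's arc.

Emit:
move_arm(moves="0 2 15 0; 0 2 28 0; 0 2 34 0; 0 2 40 0; -1 2 46 0; -2 2 52 0; -3 2 58 0; -4 2 63 0; -5 2 68 0; -5 2 68 0")

```text
clock: 10.13
position: [0.6066, 0.0632, 0.0842]
tool_rot: [3.142, 0.0, 1.879]
force: [0.3, 4.3, 2.2]
grip_width: 0.0001
```

Emit:
move_arm(moves="0 0 3 0; -1 0 6 0; -2 0 9 0; -3 0 12 0; -4 0 15 0; -4 0 16 0; -4 0 16 0; -4 0 16 0; -4 0 16 0; -4 0 16 0")

```text
clock: 10.97
position: [0.6081, 0.0587, 0.0694]
tool_rot: [3.141, 0.001, 1.878]
force: [-0.7, -1.3, 7.0]
grip_width: 0.0001
```

```bash
python3 - <<'E'
from h import *
np.set_printoptions(precision=4,suppress=True)
o=bot.observe();print(o['position'],o['tool_rot'],o['force'])
pa=bot.grab_frame('scene');pb=bot.grab_frame('side')
for p in (pa,pb):
    for l in ['small_ball_center','large_ball_center','press_pad']:
        for r in bot.pinpoint(p,l)[:2]: print(l,r['at'],r['conf'],dep(p,r['at']))
a=pa['frame'][120:330,200:460];b=pb['frame'][150:360,200:460]
cv2.imwrite('pics/press.png',cv2.resize(np.hstack([a,b]),(780,315))[:,:,::-1])
E
```

```text
[0.6081 0.0587 0.0694] [3.1408 0.0011 1.8782] [-0.7172 -1.2853  7.0433]
press_pad [375.1, 264.4] 0.89 [0.6157 0.0532 0.0751]
small_ball_center [273.8, 272.0] 0.58 [0.6054 0.0713 0.0807]
press_pad [275.7, 270.1] 0.96 [0.6023 0.0698 0.084 ]
```

View pics/press.png

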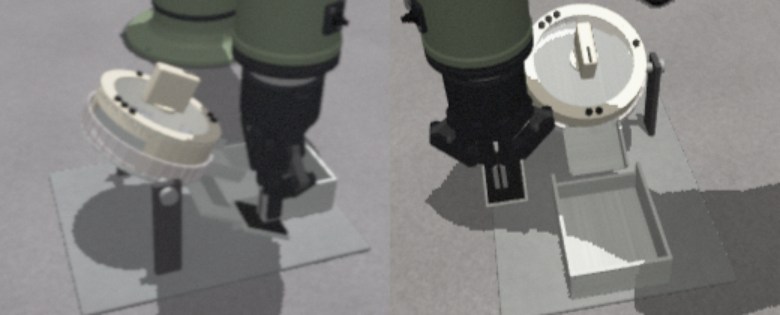

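Dish is tipped about 25° and no ball shows in the tray yet. Pressing a little further and waiting.

Emit:
move_arm(moves="0 0 2 0; -1 0 4 0; -2 0 6 0; -2 0 8 0; -2 0 8 0; -2 0 8 0; -2 0 8 0; -2 0 8 0; -2 0 8 0; -2 0 8 0")

```text
clock: 12.2
position: [0.6088, 0.057, 0.0614]
tool_rot: [3.141, 0.001, 1.878]
force: [0.5, -0.8, 5.9]
grip_width: -0.0001
```

```bash
python3 - <<'E'
from h import *
np.set_printoptions(precision=4,suppress=True)
o=bot.observe();print(o['position'],o['tool_rot'],o['force'])
pa=bot.grab_frame('scene');pb=bot.grab_frame('side')
for p in (pa,pb):
    for l in ['small_ball_center','large_ball_center','press_pad']:
        for r in bot.pinpoint(p,l)[:2]: print(l,r['at'],r['conf'],dep(p,r['at']))
a=pa['frame'][120:330,240:440];b=pb['frame'][150:360,240:440]
cv2.imwrite('pics/press2.png',cv2.resize(np.hstack([a,b]),(800,420),interpolation=2)[:,:,::-1])
E
```

```text
[0.6088 0.057  0.0614] [3.1406 0.001  1.8784] [ 0.5244 -0.7983  5.9253]
small_ball_center [401.3, 235.6] 0.49 [0.6533 0.079  0.1592]
small_ball_center [375.8, 246.3] 0.28 [0.6215 0.0508 0.1154]
large_ball_center [322.8, 173.7] 0.64 [ 0.5304 -0.0277  0.1881]
press_pad [373.3, 269.8] 0.56 [0.6179 0.0508 0.0659]
press_pad [275.6, 272.7] 0.66 [0.6039 0.0676 0.0745]
```

View pics/press2.png

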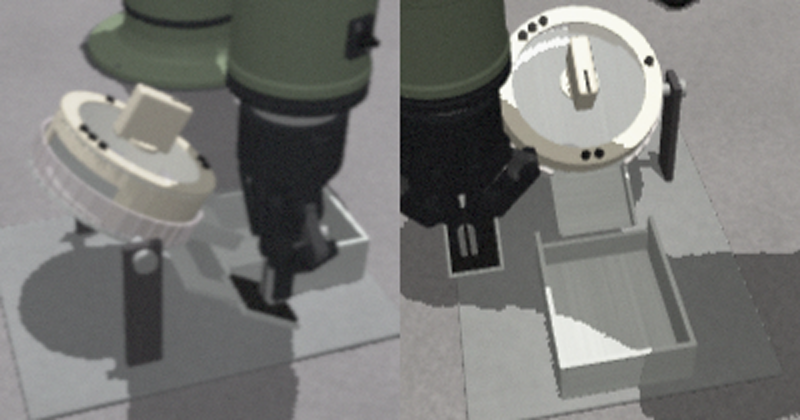

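Still nothing in the visible part of the tray, but its front wall hides part of the floor. Checking with the wrist camera.

```bash
python3 - <<'E'
from h import *
np.set_printoptions(precision=4,suppress=True)
p=bot.grab_frame('wrist');save(p,'wrist4')
for l in ['small_ball_center','large_ball_center','tray']:
    for r in bot.pinpoint(p,l)[:3]: print(l,r['at'],r['conf'],dep(p,r['at']))
E
```

```text
small_ball_center [89.8, 37.3] 0.97 [0.4696 0.1224 0.0211]
tray [135.2, 146.5] 0.63 [0.4915 0.0713 0.0087]
```

View pics/wrist4.png

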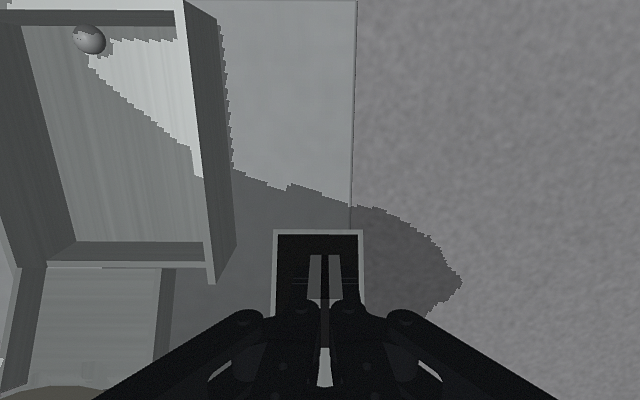

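The small ball is in the tray by the front wall, at (90,40). Its top is at z≈0.021 m, which fits the 14 mm ball. Letting the dish come up gently.

Emit:
move_arm(moves="1 0 -4 0; 2 0 -9 0; 3 0 -14 0; 4 0 -19 0; 5 0 -24 0; 6 0 -29 0; 7 0 -34 0; 8 0 -39 0; 9 0 -44 0; 10 0 -48 0")

```text
clock: 13.63
position: [0.6054, 0.0667, 0.1095]
tool_rot: [3.141, 0.001, 1.878]
force: [1.2, -2.3, 2.0]
grip_width: 0.0001
```

Emit:
move_arm(moves="0 0 -4 0; 0 0 -8 0; 0 0 -12 0; 0 0 -18 0; 0 0 -30 0; 0 0 -60 0; 0 0 -100 0; 0 0 -140 0; 0 0 -160 0; 0 0 -160 0")

```text
clock: 14.47
position: [0.6068, 0.0668, 0.2744]
tool_rot: [3.135, 0.0, 1.878]
force: [1.0, -0.3, -0.2]
grip_width: 0.0
```

Emit:
move_arm(moves="-40 -30 -20 0; -80 -60 -20 0; -110 -80 -20 0; -115 -105 -20 0; -115 -105 -20 0; -115 -105 -20 0; -115 -105 -20 0; -115 -105 -20 0; -115 -105 -20 0; -115 -105 -20 0")

```text
clock: 15.3
position: [0.5403, -0.0736, 0.2886]
tool_rot: [-3.141, 0.0, 1.88]
force: [0.2, -0.8, -0.3]
grip_width: -0.0
```

```bash
python3 - <<'E'
from h import *
np.set_printoptions(precision=4,suppress=True)
o=bot.observe();print(o['clock'],o['position'],o['force'])
for c in ['wrist','side','scene']:
    p=bot.grab_frame(c);save(p,c+'5')
    for l in ['small_ball_center','large_ball_center','press_pad']:
        for r in bot.pinpoint(p,l)[:2]: print(c,l,r['at'],r['conf'],dep(p,r['at']))
    t=cloud(p,(.535,-.07),.045,.203,.215)
    if len(t)>50: print(c,t.mean(0),cv2.minAreaRect((t[:,:2]*1000).astype(np.float32)))
E
```

```text
15.3 [ 0.5403 -0.0736  0.2886] [ 0.1626 -0.764  -0.2879]
wrist press_pad [441.6, 52.4] 0.77 [0.6024 0.0594 0.1191]
wrist [ 0.537  -0.0738  0.2065] ((537.4502563476562, -75.04945373535156), (15.968897819519043, 48.972625732421875), 17.68792724609375)
side large_ball_center [322.5, 218.8] 0.36 [ 0.5359 -0.005   0.1329]
side press_pad [270.1, 253.8] 0.75 [0.6084 0.0666 0.1184]
side [ 0.5369 -0.0695  0.2058] ((537.5100708007812, -72.35173034667969), (15.714529037475586, 51.554237365722656), 16.774166107177734)
scene small_ball_center [400.9, 237.0] 0.37 [0.4729 0.1216 0.0198]
scene press_pad [382.4, 238.2] 0.77 [0.6064 0.0621 0.119 ]
scene [ 0.5397 -0.0726  0.2062] ((537.246826171875, -72.18797302246094), (16.68195343017578, 49.69400405883789), 16.66596221923828)
```

View pics/wrist5.png

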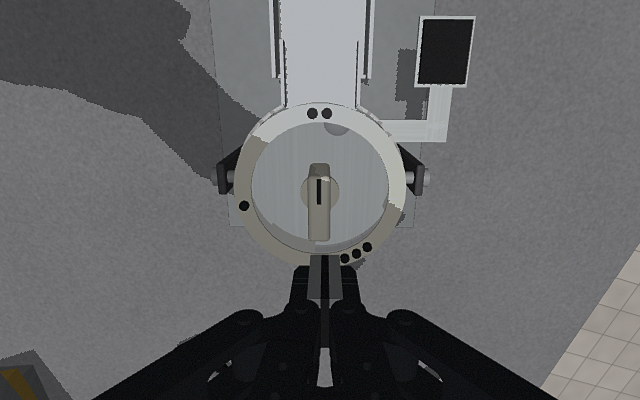

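Large ball shows through the lid at (337,128), inside the mouth. The dish is level (pad z 0.119), and the cap is still centred.

```bash
python3 -c "
from workcell import bot
print(bot.job_done())"
```

```text
the job is handed in; nothing more can be done
None
```

The small ball is in the catch tray and the large ball stayed in the dish. I handed the job in at about 15.5 s on the robot's clock, with the arm clear of everything.

**What I did:** I gripped the bar and turned the cap about 1.1 rad clockwise, until the two-dot mouth was on the spout. I then let go and pressed the pad with shut fingers. By about 50 mm down no ball was visible, so I pressed to about 58 mm and then let the dish come up slowly.

**Last checks:**
- **Cap:** the bar measured 16.7–17.7° across the three cameras and the dish edges 17.1°, so the mouth is centred within about 1°.
- **Small ball:** it lies in the tray at about (0.47, 0.12), seen close up by the wrist camera while the dish was tipped and again by the scene camera after release.
- **Dish:** it is level again, with the pad at z = 0.119 m.
- **Large ball:** in the final wrist picture it shows through the lid, just inside the mouth.

**Checks that disagreed:**
- The side camera never showed the small ball, because the tray's front wall hides that part of the floor.
- The network gave a few false ball detections on the gripper.
- The final ball detections in the fixed cameras had low confidence (0.36–0.37), so the large ball's place rests mainly on the wrist picture.

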